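# Hang stationery bins on a balance bar and trim it level

### The arm

A 6-joint arm with a two-finger parallel gripper is mounted at the origin on the work surface. World frame = base frame: x ahead of the robot, y to its left, z up, the work surface at z = 0. Lengths are in m, angles in degrees, forces in N, time in s.
With the tool pointing down it reaches from about 0.4 to 0.825 m from the base axis. Payload 7 kg.
Tool frame: the origin (TCP) lies at the very end of the fingers, on their centre line; the grasp point (between the pads) lies 19 mm behind it; z points along the fingers, y is the line along which they close (so a half turn about z gives the same grasp; the last joint's range is limited). The gripper opens to 88 mm and grips with 3 to 60 N. Pads are 19 mm wide; open, the fingers measure 130 mm over their backs; the gripper's body (78 mm by 193 mm) begins 47 mm behind the grasp point.
Start: joints at [80.965, 20.546, 0.682, 0, -70.136, -16.507], TCP at [0.291, 0.609, 0.227] pointing down, gripper open.
Joint ranges: [-176.03, 176.03], [-82.01, 121.73], [-58.28, 71.71], [-173.87, 95.51], [-174.79, -0.11], [-173.66, 173.66]. Speed limits (degrees/s): [136.94, 136.94, 172.46, 180, 180, 180].

### API

Orientations are given as [roll, pitch, yaw] about the fixed x, y, z axes, in that order (R = Rz(yaw) Ry(pitch) Rx(roll)).
In Python, from plant import get_state, capture, close_job, regions_of gives the robot as it stands.
- The arm moves only by the tool jog_arm, never from a script. Its argument "moves" is a list of rows, each a list of 3 entries, a list of its own where there are three numbers: the shift along the tool's x, y, z in cm, then the turn about the tool's z in degrees, then the finger opening in cm, from 0 to 8.76. A call has 1 to 12 rows; each row shifts and turns the commanded pose from where the row before left it, along the tool's axes as they then stand; what a row does not reach is not made up. A row lasts 1/8 s, in which the tool goes at most 62.5 mm and 10.7 degrees, less where a joint would pass 70% of its speed; a pose out of reach is approached as far as the arm can. A call is refused whole if a number of a shift passes 6.25 or a number of a turn 10.7, either way. A call with a gripper value outside its range is refused whole. The fingers move at their own pace and stop on an object; "newtons" is the grip in N (left out, the last holds). Time passes only in rows, so rows that do not move let the fingers close. It gives the time, the measured TCP pose, the force, the opening and the grip force at its end, in the units of the state.
- get_state(): the state, without advancing time (a new reading comes with each control period).
- capture(name): name is "scene" or "top" or "wrist"; returns a dict with "pixels" (400x640x3 uint8, blue, green, red), "mtx" (3x3 intrinsics, pixels), "world_from_camera" (4x4, takes a point from camera to world coordinates); the wrist camera has in their place "hand_eye" (4x4, takes a point from camera to tool coordinates, whose origin is the TCP and whose axes are the flange's). Camera axes: x right, y down, z forward; pixel columns grow to the right and rows downward; lengths in m; the calibration is good to about 2 mm. A picture is of the moment at which its call begins: read the wrist's pose just before it. There is no depth.
- close_job(): hands the job in; it is judged then, once.
Trained networks look in a picture, given as the dict that the camera call returned (one of the last four; its "shot" number tells which), for a name from the list of things; names that differ only in an ending like _2 or _b are one class to them, and where a whole thing is asked for, a point or a joint stands for the part that bears it (a point fixed in the world has none). Each returns a list of dicts, best first, with "confidence" (0 to 1); they miss things now and then, are a little off and sometimes report something else, mostly with a low value. They report only what shows in the picture. A call takes as long as a camera call. They do not tell look-alikes from the thing itself.
- regions_of(picture, thing): "pixels" (400x640 bool, what is visible of it) and "pixel" ([column, row] in pixels, amid what is visible of it).
The state is a dict: "time_s": time; "joints": joint angles; "qd": joint speeds; "joint_torque": joint torques, N m; "tcp_pos": TCP position; "eef_rot": TCP orientation; "contact_force": force on the tool from outside, world axes, zero at the start; "moment": the same for the moment, N m; "gripper_width": finger opening in m; "gripper_force": force on a finger pad.
Only numpy, scipy, OpenCV 4.12 (cv2) and the standard library are available. Lean on these libraries where they do the work, as an engineer would, in place of code of your own. Each camera call takes 0.05 s, during which the arm holds its last target. There are 200 camera calls.

### The job

Hang the three stationery bins by their hooks on the pivoting bar of the balance rack, alternating sides: first one of the small bins on the left arm (as the robot sees it), then the large red bin on the right arm, then the other small bin on the left arm, letting go of each before taking the next, and never letting the bar tip onto its stop. The bins differ in weight from day to day, so shift a hanging bin along the bar as needed until the bar rests level with all three hanging free. Leave the rest of the desk undisturbed.

Things in the scene. Friction and masses are not known exactly. Their poses are not given: they have to be found in the camera images.
- rack: fixed balance rack: dark steel foot plate 130 x 200 x 12 mm, post 20 mm in diameter in the middle, carrying the bar's pivot 230 mm above the desk. Origin: centre of its underside; the bar runs along the rack's y, +y being the left arm; x points away from the robot, z up. It stands turned by up to 0.2 rad
- pivot (a point): centre of the pivot, on the bar's centre line, 230 mm above the desk; axes as the rack's (they do not tilt with the bar). A black bearing hub of 14 mm radius reaches 20 mm to either side in x
- bar (a joint): tilt of the bar, rad; it turns about the rack's x: 0 level, positive raises the left (+y) end, stops at -0.32 and +0.32. Spring-centred, about 1.2 N m per rad (1 N hung 100 mm from the pivot tilts it 0.08 rad), damped, settles in about 1 s. Bare rod 12 mm in diameter, 170 mm to each side, red end knobs 22 mm in diameter, 10 mm long. Hanging bins stay put along it and slide when pushed
- bar_left (a point): left end of the bar's rod on its centre line (170 mm from the pivot), moves with the bar
- bar_right (a point): right end of the bar's rod on its centre line (170 mm from the pivot), moves with the bar
- small_blue: small blue open-topped stationery bin, 46 x 46 mm, 65 mm tall, about 0.2 kg (varies up to 20 %), loose, upright. A steel hook rises above it, 20 mm wide (y): a leg at x = -20 mm, a roof over the bin's centre, a lip at x = +20 mm; it opens towards +x, its mouth reaching from the bin's rim at z = 65 to the lip at z = 105 mm. Origin: centre of the underside, z up
- small_blue_seat (a point): point under the hook's roof, 120 mm above the bin's underside, where the bar's centre line comes when the bin hangs; axes as the bin's. The roof is an upside-down V, 36 mm wide inside along x. On the roof stands a black grip tab, 10 mm (x) by 26 mm (y), from 10 to 52 mm above this point: pinch it across x at 35 mm above
- small_green: small green open-topped stationery bin, 46 x 46 mm, 65 mm tall, about 0.2 kg (varies up to 20 %), loose, upright. A steel hook rises above it, 20 mm wide (y): a leg at x = -20 mm, a roof over the bin's centre, a lip at x = +20 mm; it opens towards +x, its mouth reaching from the bin's rim at z = 65 to the lip at z = 105 mm. Origin: centre of the underside, z up
- small_green_seat (a point): point under the hook's roof, 120 mm above the bin's underside, where the bar's centre line comes when the bin hangs; axes as the bin's. The roof is an upside-down V, 36 mm wide inside along x. On the roof stands a black grip tab, 10 mm (x) by 26 mm (y), from 10 to 52 mm above this point: pinch it across x at 35 mm above
- large_red: large red open-topped stationery bin, 62 x 62 mm, 85 mm tall, about 0.4 kg (varies up to 30 %), loose, upright. A steel hook rises above it, 20 mm wide (y): a leg at x = -20 mm, a roof over the bin's centre, a lip at x = +20 mm; it opens towards +x, its mouth reaching from the bin's rim at z = 85 to the lip at z = 125 mm. Origin: centre of the underside, z up
- large_red_seat (a point): point under the hook's roof, 140 mm above the bin's underside, where the bar's centre line comes when the bin hangs; axes as the bin's. The roof is an upside-down V, 36 mm wide inside along x. On the roof stands a black grip tab, 10 mm (x) by 26 mm (y), from 10 to 52 mm above this point: pinch it across x at 35 mm above
- topiary: bystander: small ball-shaped plant in a white pot, 80 mm across, 165 mm tall; origin under its centre
- mug: bystander: white mug, 76 mm across, 90 mm tall, handle at its +y; origin under its centre
- punch: bystander: hole punch lying flat, 110 x 55 x 60 mm; origin under its centre
Not all that is in view belongs to the job. Leave any yellow look-alike of the small_blue alone.

How it is judged:
By the outcome, as a careful person would: the job done as asked, in the order asked, and still so for the second after the job is handed in, with the robot touching nothing.
It also fails if it takes over 70 s, if anything falls off the work surface, if the arm or the gripper's body presses on something with over 40 N, if the wrist force passes 120 N, or if a joint passes its speed limit or range.

## Working session

There is one attempt and no reset: what is moved stays moved. The work goes in short steps, Python scripts to look and compute and a tool call to move; the robot and the scene stay as the last step left them, time stands still between calls to the robot, and variables do not carry over. Pictures are saved under pics/ and viewed, at most 10 in all, crops included, and the job is handed in when it is done.

Besides the shell and the picture viewer there is one more tool, called as name([rows], argument=value, ...), one row to a line, values as JSON. jog_arm: Moves the arm, as the interface text tells. Its arguments: {"type":"object","properties":{"moves":{"type":"array"},"newtons":{"type":"number"}},"required":["moves"]}

```bash
ls; mkdir -p pics; cat > h.py <<'E'
import numpy as np, cv2
from plant import get_state, capture, close_job, regions_of
def px2ray(p,uv):
    d=np.linalg.inv(p['mtx'])@np.array([uv[0],uv[1],1.]); T=p['world_from_camera']
    T=np.array(T); return T[:3,3],T[:3,:3]@d
def at_z(p,uv,z):
    o,d=px2ray(p,uv); return o+d*(z-o[2])/d[2]
def proj(p,X):
    T=np.linalg.inv(np.array(p['world_from_camera'])); c=T[:3,:3]@np.array(X)+T[:3,3]
    u=np.array(p['mtx'])@c; return u[:2]/u[2]
def tri(p1,a,p2,b):
    o1,d1=px2ray(p1,a);o2,d2=px2ray(p2,b)
    A=np.stack([d1,-d2],1); s=np.linalg.lstsq(A,o2-o1,rcond=None)[0]
    q1=o1+d1*s[0];q2=o2+d2*s[1]; return (q1+q2)/2,np.linalg.norm(q1-q2)
E
python3 - <<'E'
from h import *
print({k:np.round(v,3) for k,v in get_state().items()})
for n in ['scene','top']:
    p=capture(n); cv2.imwrite(f'pics/{n}.png',p['pixels']); print(n,np.round(p['world_from_camera'],3),p['mtx'])
    for t in ['rack','bar','small_blue','small_green','large_red','topiary','mug','punch']:
        for r in regions_of(p,t)[:3]:
            m=r['pixels']; ys,xs=np.nonzero(m)
            print(t,round(r['confidence'],2),np.round(r['pixel']),m.sum(),xs.min(),xs.max(),ys.min(),ys.max())
E
```

```text
pics
{'time_s': np.float64(0.0), 'joints': array([ 8.0967e+01,  2.0589e+01,  6.3200e-01, -2.0000e-02, -7.0136e+01,
       -1.6507e+01]), 'qd': array([-0.027, -0.028, -0.01 ,  0.073, -0.136,  0.098]), 'joint_torque': array([ 1.0000e-03, -5.8271e+01,  2.9307e+01,  6.9970e+00,  7.0000e-03,
       -0.0000e+00]), 'tcp_pos': array([0.291, 0.609, 0.226]), 'eef_rot': array([ 1.79905e+02, -8.00000e-03, -2.55470e+01]), 'contact_force': array([ 0.4  , -0.088,  0.226]), 'moment': array([-0.034,  0.001, -0.021]), 'gripper_force': np.float64(0.0), 'gripper_width': np.float64(0.087)}
scene [[-0.355  0.582 -0.732  1.271]
 [ 0.935  0.221 -0.278  0.319]
 [-0.    -0.783 -0.623  0.845]
 [ 0.     0.     0.     1.   ]] [[410.44149921   0.         316.11863414]
 [  0.         410.44149921 202.47592997]
 [  0.           0.           1.        ]]
rack 0.73 [310. 275.] 4218 234 384 203 308
bar 0.68 [316. 216.] 809 233 385 202 234
bar 0.38 [370. 237.] 717 355 377 204 258
small_blue 0.84 [317. 226.] 359 308 321 191 242
small_blue 0.7 [380. 204.] 492 371 388 176 226
large_red 0.55 [262. 215.] 1049 249 279 175 23
[... 396 characters left out ...]
9  1.101]
 [ 0.     0.     0.     1.   ]] [[400.26717588   0.         318.07294949]
 [  0.         400.26717588 195.79009858]
 [  0.           0.           1.        ]]
rack 0.86 [314. 154.] 4100 228 392 131 183
rack 0.43 [203. 262.] 931 183 219 238 281
rack 0.4 [266. 218.] 385 256 279 205 226
bar 0.78 [314. 144.] 1032 228 392 131 158
small_blue 0.88 [328. 219.] 305 318 338 209 229
small_blue 0.76 [267. 265.] 467 253 277 255 279
small_green 0.56 [265. 217.] 375 257 279 205 225
large_red 0.58 [386. 217.] 693 371 403 201 229
topiary 0.96 [185. 173.] 1060 164 205 155 187
mug 0.67 [467. 189.] 1114 445 491 172 203
mug 0.41 [330. 218.] 334 319 339 208 229
punch 0.64 [201. 258.] 922 183 219 237 281
```

```bash
python3 - <<'E'
import cv2
s=cv2.imread('pics/scene.png')[150:330,140:480];t=cv2.imread('pics/top.png')[110:300,150:510]
cv2.imwrite('pics/s2.png',cv2.resize(s,None,fx=2.3,fy=2.3,interpolation=3));cv2.imwrite('pics/t2.png',cv2.resize(t,None,fx=2.2,fy=2.2,interpolation=3))
E
```

```text
(no output)
```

View pics/s2.png

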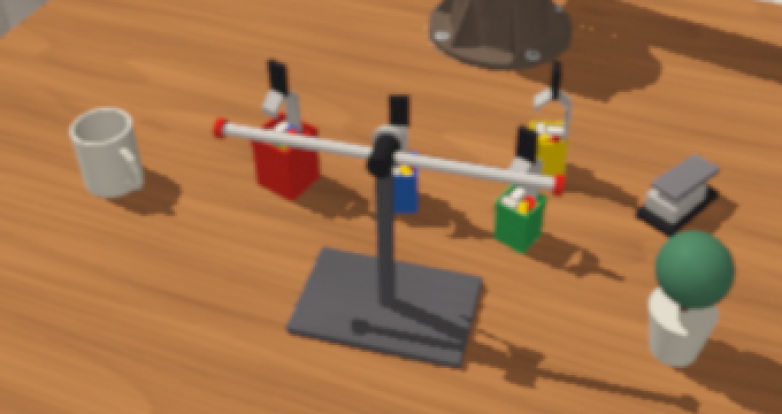

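View pics/t2.png

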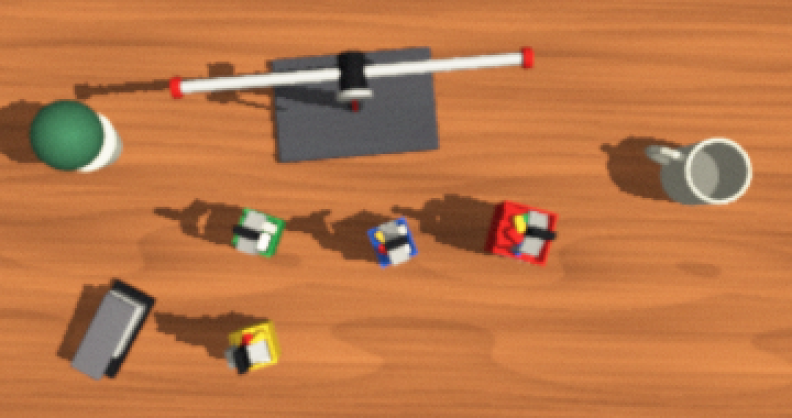

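The pictures show the green, blue and red bins left to right at crop pixels (258,232), (392,242) and (522,232) in the top view. The bar runs from (177,87) to (528,58). The yellow decoy is at (255,348).

```bash
cat >> h.py <<'E'
def knobs(p, guess=None):
    im=p['pixels'].astype(int); b,g,r=im[...,0],im[...,1],im[...,2]
    m=((r>110)&(g<60)&(b<60)).astype(np.uint8)
    n,l,st,c=cv2.connectedComponentsWithStats(m)
    return [(st[i,4],c[i]) for i in range(1,n) if st[i,4]>8]
E
python3 - <<'E'
from h import *
t=capture('top'); s=capture('scene'); w=capture('wrist'); print(np.round(w['hand_eye'],4),w['mtx'])
print('top',knobs(t)); print('scene',knobs(s))
# black tabs
for p,n in((t,'top'),(s,'scene')):
    m=(p['pixels'].max(2)<45).astype(np.uint8); k,l,st,c=cv2.connectedComponentsWithStats(m)
    print(n,[(st[i].tolist(),np.round(c[i],1).tolist()) for i in range(1,k) if st[i,4]>15])
E
```

```text
[[ 4.000e-04 -9.514e-01 -3.078e-01  8.380e-02]
 [ 1.000e+00  4.000e-04  3.000e-04  0.000e+00]
 [-1.000e-04 -3.078e-01  9.514e-01 -1.577e-01]
 [ 0.000e+00  0.000e+00  0.000e+00  1.000e+00]] [[319.90734203   0.         323.27965849]
 [  0.         319.90734203 202.83812756]
 [  0.           0.           1.        ]]
top [(np.int32(36), array([389.27777778, 135.80555556])), (np.int32(38), array([228.89473684, 149.        ])), (np.int32(218), array([380.10550459, 213.93577982])), (np.int32(19), array([400.47368421, 210.73684211])), (np.int32(46), array([394.73913043, 225.41304348])), (np.int32(11), array([323.36363636, 222.81818182])), (np.int32(11), array([261.36363636, 264.        ]))]
scene [(np.int32(225), array([228.36888889,  14.30666667])), (np.int32(255), array([260.56470588,  18.28235294])), (np.int32(245), array([258.6244898 ,  64.26122449])), (np.int32(202), array([226.82673267,  60.41584158])), (np.int32(254), array([ 30.33464567, 174.77165354])), (np.int32(17), array([259.41176471, 202.11764706])), (np.int32(24), array([234.75 , 205.625])), (np.int32(23), array([274.17391304
[... 840 characters left out ...]
 62, 64, 2584], [434.2, 76.0]), ([232, 47, 12, 29, 226], [237.6, 61.9]), ([576, 76, 64, 65, 1065], [614.0, 109.4]), ([380, 112, 68, 31, 1395], [414.2, 126.5]), ([362, 115, 5, 14, 17], [364.4, 120.9]), ([335, 117, 26, 23, 352], [347.3, 127.9]), ([552, 144, 15, 6, 51], [558.3, 146.4]), ([554, 153, 23, 9, 26], [564.9, 156.6]), ([539, 159, 11, 6, 39], [544.4, 161.3]), ([581, 162, 50, 18, 332], [611.6, 169.5]), ([258, 177, 6, 13, 60], [260.5, 183.2]), ([381, 178, 2, 14, 22], [381.5, 184.1]), ([594, 180, 14, 8, 55], [600.5, 183.3]), ([310, 192, 7, 12, 81], [313.0, 197.6]), ([365, 206, 8, 14, 75], [368.6, 212.5]), ([300, 210, 13, 18, 135], [306.2, 218.1]), ([418, 232, 33, 20, 107], [433.7, 243.6])]
```

```bash
python3 - <<'E'
from h import *
t=capture('top'); s=capture('scene')
for n,a,b in [('green',(260.8,215.1),(368.6,212.5)),('blue',(329.1,219.9),(313,197.6)),('red',(394.7,215.7),(260.5,183.2)),('L',(228.9,149),(383.2,230.3)),('R',(389.3,135.8),(234.75,205.6))]:
    X,e=tri(t,a,s,b); print(n,np.round(X,4),round(e,4))
b=[at_z(t,u,.23) for u in [(228.9,149),(389.3,135.8)]]; d=b[0]-b[1]
print(b,np.linalg.norm(d),np.degrees(np.arctan2(-d[0],d[1])),(b[0]+b[1])/2)
E
```

```text
green [0.4459 0.1548 0.1508] 0.0014
blue [ 0.4383 -0.0064  0.1507] 0.0007
red [ 0.4524 -0.1584  0.1702] 0.0001
L [0.5887 0.2191 0.2301] 0.0005
R [ 0.6276 -0.1323  0.2292] 0.0008
[array([0.58881932, 0.21889395, 0.23      ]), array([ 0.62724033, -0.13174444,  0.23      ])] 0.35273708694798983 6.253206883177302 [0.60802983 0.04357476 0.23      ]
```

```bash
cat >> h.py <<'E'
from scipy.spatial.transform import Rotation as Ro
def plan(xyz,yaw,n):
    s=get_state(); p=np.array(s['tcp_pos']); y0=s['eef_rot'][2]; dy=(yaw-y0+180)%360-180
    d=(np.array(xyz)-p)/n*100; rows=[]
    for i in range(n):
        R=Ro.from_euler('xyz',[180,0,y0+dy*i/n],degrees=True)
        rows.append([np.round(R.inv().apply(d),2).tolist(),round(-dy/n,2)])
    print('from',np.round(p,4),round(y0,2)); [print(r) for r in rows]
def wrist():
    s=get_state(); w=capture('wrist'); T=np.eye(4); T[:3,:3]=Ro.from_euler('xyz',s['eef_rot'],degrees=True).as_matrix(); T[:3,3]=s['tcp_pos']
    w['world_from_camera']=T@np.array(w['hand_eye']); return w
E
python3 -c "
from h import *
plan([.446,.155,.29],-90,11)"
```

```text
from [0.2911 0.609  0.2266] -25.54
[[3.05, 3.12, -0.58], np.float64(5.86)]
[[3.35, 2.79, -0.58], np.float64(5.86)]
[[3.62, 2.43, -0.58], np.float64(5.86)]
[[3.85, 2.05, -0.58], np.float64(5.86)]
[[4.04, 1.65, -0.58], np.float64(5.86)]
[[4.19, 1.23, -0.58], np.float64(5.86)]
[[4.29, 0.79, -0.58], np.float64(5.86)]
[[4.35, 0.35, -0.58], np.float64(5.86)]
[[4.36, -0.1, -0.58], np.float64(5.86)]
[[4.33, -0.54, -0.58], np.float64(5.86)]
[[4.25, -0.98, -0.58], np.float64(5.86)]
```

jog_arm([
  [[3.0,3.1,-0.6],5.9,4],
  [[3.3,2.8,-0.6],5.9,4],
  [[3.6,2.4,-0.6],5.9,4],
  [[3.8,2.0,-0.6],5.9,4],
  [[4.0,1.6,-0.6],5.9,4],
  [[4.2,1.2,-0.6],5.9,4],
  [[4.3,0.8,-0.6],5.9,4],
  [[4.3,0.3,-0.6],5.9,4],
  [[4.4,-0.1,-0.6],5.9,4],
  [[4.3,-0.5,-0.6],5.9,4],
  [[4.3,-1.0,-0.6],5.9,4],
  [[0,0,0],0,4],
])

```text
time_s: 2.65
tcp_pos: [0.4447, 0.1544, 0.2934]
eef_rot: [-179.9, 0.0, -90.7]
contact_force: [-1.0, 0.0, -0.9]
gripper_width: 0.0402
gripper_force: 0.0
```

```bash
python3 - <<'E'
from h import *
s=get_state(); print(s['time_s'],s['tcp_pos'],s['eef_rot'],s['joints'],s['contact_force'])
w=wrist(); cv2.imwrite('pics/w1.png',w['pixels']); np.save('w1.npy',w['world_from_camera'])
for n in [(.4459,.1548,.1508),(.4383,-.0064,.1507)]: print(proj(w,n))
E
```

```text
2.65 [0.44472516 0.15441368 0.29335754] [-1.79930875e+02  3.94245895e-02 -9.06878112e+01] [ 4.32074868e+01 -1.52322698e+00 -1.76607307e+01  2.03261627e-02
 -7.37853504e+01 -4.39009844e+01] [-1.04707239  0.01195214 -0.87013582]
[322.06179449 190.21812153]
[328.83499737   0.45050244]
```

View pics/w1.png

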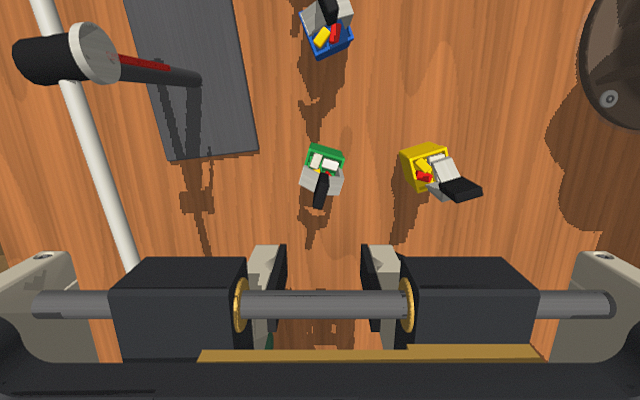

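Wrist view: green bin at (322,170) with its tab at (320,190), the blue bin at the top edge, the yellow decoy at (430,170) and the rack at left. I'll fit the yaw from the silhouettes.

```bash
cat >> h.py <<'E'
from scipy.optimize import minimize
def box(x,y,yaw,hx,hy,z0,z1):
    c=np.array([[a,b] for a in(-hx,hx) for b in(-hy,hy)]); r=np.radians(yaw)
    c=c@np.array([[np.cos(r),np.sin(r)],[-np.sin(r),np.cos(r)]])+[x,y]
    return [np.r_[q,z] for q in c for z in (z0,z1)]
def fill(p,B,S=8):
    q=np.array([proj(p,b) for b in B]); m=np.zeros((400,640),np.uint8)
    h=cv2.convexHull(((q)*16).astype(np.int32)); cv2.fillPoly(m,[h],1,shift=4); return m
def colmask(p,col):
    im=cv2.cvtColor(p['pixels'],cv2.COLOR_BGR2HSV); h,s,v=im[...,0],im[...,1],im[...,2]
    if col=='green': return (h>45)&(h<85)&(s>120)
    if col=='blue': return (h>100)&(h<130)&(s>120)
    if col=='red': return ((h<5)|(h>174))&(s>170)
def fitbin(p,col,x,y,yaws=range(-45,46,3),seat=.12,b=.023,h=.065):
    """fit x,y,yaw: tab silhouette vs black, bin silhouette vs colour"""
    blk=(p['pixels'].max(2)<60); cm=colmask(p,col); c=proj(p,[x,y,seat]).astype(int)
    win=np.zeros((400,640),bool); win[max(0,c[1]-75):c[1]+75,max(0,c[0]-75):c[0]+75]=1
    # blob of black nearest to expected tab
    n,l=cv2.connectedComponents((blk&win).astype(np.uint8)); exp=fill(p,box(x,y,0,.012,.014,seat+.01,seat+.052))>0
    k=max(range(1,n),key=lambda i:((l==i)&exp).sum()); tm=l==k
    cmw=(cm&win).astype(np.uint8); ch=np.zeros_like(cmw); pts=cv2.findNonZero(cmw); cv2.fillConvexPoly(ch,cv2.convexHull(pts),1)
    def iou(a,b): return (a&b).sum()/max(1,(a|b).sum())
    def cost(v):
        t=fill(p,box(v[0],v[1],v[2],.005,.013,seat+.01,seat+.052))>0
        B=fill(p,box(v[0],v[1],v[2],b,b,0,h))>0
        return -iou(t,tm)-iou(B,ch>0)*.8
    best=None
    for yw in yaws:
        r=minimize(cost,[x,y,yw],method='Nelder-Mead',options=dict(initial_simplex=[[x,y,yw],[x+.006,y,yw],[x,y+.006,yw],[x,y,yw+4]],xatol=1e-4,fatol=1e-4,maxiter=80))
        if best is None or r.fun<best.fun: best=r
    return best.x,best.fun
E
python3 - <<'E'
from h import *
w=wrist(); print(fitbin(w,'green',.4459,.1548,range(-40,41,8)))
t=capture('top')
for c,x,y,k in [('green',.4459,.1548,{}),('blue',.4383,-.0064,{}),('red',.4524,-.1584,dict(seat=.14,b=.031,h=.085))]:
    print(c,fitbin(t,c,x,y,range(-40,41,8),**k))
E
```

```text
(array([  0.44753297,   0.15350796, -12.16027885]), np.float64(-1.4031628646387508))
green (array([  0.461155  ,   0.17228154, -43.01569724]), np.float64(-0.273130617708931))
blue (array([ 0.4384767 , -0.01009264,  1.5053155 ]), np.float64(-0.7655875299760192))
red (array([ 0.45222928, -0.15855914,  0.99884259]), np.float64(-0.7062525731436844))
```

```bash
python3 -c "
from h import *
plan([.4475,.1537,.136],-102.2,5)"
```

```text
from [0.444  0.1567 0.2926] -90.43
[[0.06, -0.07, 3.13], np.float64(2.35)]
[[0.06, -0.07, 3.13], np.float64(2.35)]
[[0.05, -0.07, 3.13], np.float64(2.35)]
[[0.05, -0.08, 3.13], np.float64(2.35)]
[[0.05, -0.08, 3.13], np.float64(2.35)]
```

jog_arm([
  [[0.06,-0.07,3.1],2.4,4],
  [[0.06,-0.07,3.1],2.4,4],
  [[0.05,-0.07,3.1],2.4,4],
  [[0.05,-0.07,3.1],2.3,4],
  [[0.05,-0.07,3.1],2.3,4],
  [[0,0,0],0,4],
  [[0,0,0],0,0.5],
  [[0,0,0],0,0.5],
  [[0,0,0],0,0.5],
  [[0,0,0],0,0.5],
], newtons=30)

```text
time_s: 4.05
tcp_pos: [0.4476, 0.1537, 0.1383]
eef_rot: [-180.0, 0.1, -102.2]
contact_force: [-1.8, 1.0, 4.3]
gripper_width: 0.0098
gripper_force: 30.0
```

```bash
python3 - <<'E'
from h import *
for i in range(4):
  s=get_state(); print(s['time_s'],np.round(s['tcp_pos'],4),np.round(s['eef_rot'],2),np.round(s['contact_force'],2),s['gripper_width'],s['gripper_force'])
  capture('top')
E
```

```text
4.05 [0.4476 0.1537 0.1383] [-1.7996e+02  5.0000e-02 -1.0223e+02] [-1.75  1.    4.31] 0.009752456897327962 29.998120665550232
4.1 [0.4476 0.1537 0.1383] [-1.7996e+02  5.0000e-02 -1.0224e+02] [-1.37  0.82  5.61] 0.010235196864036983 29.998780488967896
4.15 [0.4476 0.1538 0.1383] [-1.7996e+02  5.0000e-02 -1.0223e+02] [-2.41  0.7   5.68] 0.009943066980792229 29.99949038028717
4.2 [0.4476 0.1538 0.1383] [-1.7996e+02  5.0000e-02 -1.0223e+02] [-1.81  0.86  6.63] 0.010091290592946688 30.00006526708603
```

jog_arm([
  [[0,0,-2.5],0,0.5],
  [[0,0,-4.0],-3,0.5],
  [[0,0,-4.0],-4,0.5],
  [[0,0,-3.8],-4,0.5],
  [[0,0,0],-4,0.5],
  [[0,0,0],-3.5,0.5],
  [[0,0,0],0,0.5],
  [[0,0,0],0,0.5],
  [[0,0,0],0,0.5],
])

```text
time_s: 5.38
tcp_pos: [0.4473, 0.1535, 0.2804]
eef_rot: [180.0, -0.0, -83.8]
contact_force: [-0.6, -0.0, -2.3]
gripper_width: 0.01
gripper_force: 30.0
```

```bash
python3 - <<'E'
from h import *
F=[]
for i in range(8):
  s=get_state(); F.append(s['contact_force']); capture('top')
print(s['time_s'],np.round(s['tcp_pos'],4),np.round(s['eef_rot'],2),np.mean(F,0),np.std(F,0),s['gripper_width'])
plan([.534,.1663,.282],-83.75,3)
E
```

```text
5.725 [0.4473 0.1535 0.2806] [180.    -0.   -83.75] [-0.05233853  0.15625897 -1.69156448] [0.58778887 0.3350155  0.44562892] 0.009643626053791458
from [0.4473 0.1535 0.2806] -83.75
[[-0.11, -2.92, -0.05], np.float64(0.0)]
[[-0.11, -2.92, -0.05], np.float64(0.0)]
[[-0.11, -2.92, -0.05], np.float64(0.0)]
```

jog_arm([
  [[-0.1,-2.9,-0.1],0,0.5],
  [[-0.1,-2.9,0],0,0.5],
  [[-0.1,-2.9,0],0,0.5],
  [[0,-2.0,0],0,0.5],
  [[0,-2.0,0],0,0.5],
  [[0,-2.0,0],0,0.5],
  [[0,0,0],0,0.5],
  [[0,0,1.0],0,0.5],
  [[0,0,1.0],0,0.5],
  [[0,0,0.5],0,0.5],
  [[0,0,0],0,0.5],
])

```text
time_s: 7.15
tcp_pos: [0.5928, 0.1724, 0.2561]
eef_rot: [180.0, -0.0, -83.7]
contact_force: [0.2, 0.1, -1.1]
gripper_width: 0.0099
gripper_force: 30.0
```

```bash
python3 - <<'E'
from h import *
s=get_state();print(np.round(s['tcp_pos'],4),s['contact_force'])
p=capture('scene');c=p['pixels'][150:270,200:440]; cv2.imwrite('pics/s3.png',cv2.resize(c,None,fx=3,fy=3,interpolation=3))
print(proj(p,[.5938,.1728,.23]))
E
```

```text
[0.5928 0.1724 0.2561] [ 0.18858988  0.09363959 -1.12270053]
[362.27538309 226.80480028]
```

View pics/s3.png

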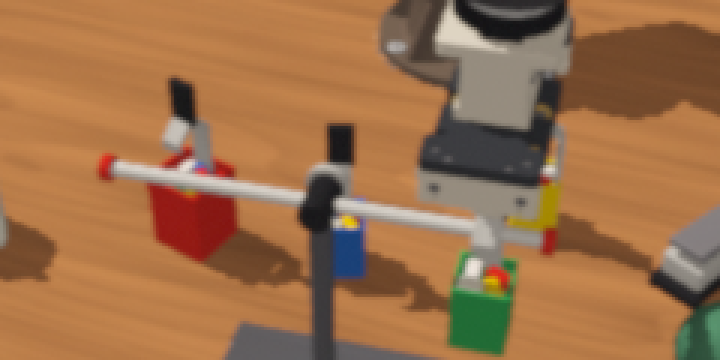

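The hook's lip is in front of the bar at (485,235), so the bar is inside the hook. Now I'll lower to transfer the load.

jog_arm([
  [[0,0,0.5],0,0.5],
  [[0,0,0.5],0,0.5],
  [[0,0,0.5],0,0.5],
  [[0,0,0.5],0,0.5],
  [[0,0,0.4],0,0.5],
  [[0,0,0.2],0,0.5],
  [[0,0,0.2],0,0.5],
  [[0,0,0],0,0.5],
  [[0,0,0],0,0.5],
])

```text
time_s: 8.32
tcp_pos: [0.5933, 0.1725, 0.2288]
eef_rot: [-180.0, 0.0, -83.7]
contact_force: [1.4, -0.9, 0.6]
gripper_width: 0.0096
gripper_force: 30.0
```

```bash
cat >> h.py <<'E'
def st(n=6):
    F=[]
    for i in range(n): s=get_state(); F.append(s['contact_force']); capture('top')
    print('t',round(s['time_s'],2),np.round(s['tcp_pos'],4),np.round(s['eef_rot'],1),'F',np.round(np.mean(F,0),2),'w',round(float(s['gripper_width']),4))
def tilt():
    """tilt from knobs' triangulated heights, nearest red blobs to predictions"""
    t,sc=capture('top'),capture('scene'); P=np.array([.608,.0436,.23]); r=np.radians(6.25); u=np.array([-np.sin(r),np.cos(r),0])
    kn=[[(a,c) for a,c in knobs(p)] for p in (t,sc)]; out=[]
    for s in (1,-1):
        best=None
        for th in np.linspace(-.32,.32,65):
            X=P+s*.175*(u*np.cos(th)+np.array([0,0,1])*np.sin(th)); e=[]
            for p,k in zip((t,sc),kn):
                q=proj(p,X); e.append(min([np.linalg.norm(q-c) for a,c in k]+[99]))
            if best is None or e[1]+.5*e[0]<best[0]: best=(e[1]+.5*e[0],th,e)
        out.append((round(best[1],3),np.round(best[2],1)))
    return out
E
python3 -c "
from h import *
st(); print(tilt())"
```

```text
t 8.57 [0.5933 0.1726 0.2287] [-180.     0.   -83.7] F [ 2.02 -0.72  0.58] w 0.0098
[(np.float64(-0.17), array([82.6,  0.1])), (np.float64(-0.18), array([0.3, 0.7]))]
```

jog_arm([
  [[0,0,0],0,1.4],
  [[0,0,0],0,2.5],
  [[0,0,0],0,4],
  [[0,0,0],0,4],
  [[0,0,0],0,4],
  [[0,0,-3],0,4],
  [[0,0,-4.5],0,4],
  [[0,0,-4.5],0,4],
  [[0,0,0],0,4],
])

```text
time_s: 9.85
tcp_pos: [0.5946, 0.1729, 0.353]
eef_rot: [-179.6, 0.1, -83.7]
contact_force: [-0.1, 0.8, -0.4]
gripper_width: 0.04
gripper_force: 0.0
```

```bash
python3 -c "
from h import *
st(); print(tilt()); plan([.45,-.1584,.33],-90,6)"
```

```text
t 10.1 [0.5927 0.1724 0.3471] [179.9  -0.  -83.7] F [-0.65 -0.03 -0.6 ] w 0.0396
[(np.float64(-0.16), array([82.5,  0.3])), (np.float64(-0.17), array([0.5, 0.8]))]
from [0.5929 0.1724 0.3476] -83.74
[[5.22, 2.97, 0.29], np.float64(1.04)]
[[5.27, 2.87, 0.29], np.float64(1.04)]
[[5.33, 2.78, 0.29], np.float64(1.04)]
[[5.38, 2.68, 0.29], np.float64(1.04)]
[[5.42, 2.58, 0.29], np.float64(1.04)]
[[5.47, 2.48, 0.29], np.float64(1.04)]
```

jog_arm([
  [[5.2,3.0,0.3],1.0,4],
  [[5.3,2.9,0.3],1.0,4],
  [[5.3,2.8,0.3],1.0,4],
  [[5.4,2.7,0.3],1.0,4],
  [[5.4,2.6,0.3],1.0,4],
  [[5.5,2.5,0.3],1.0,4],
  [[0,0,0],0,4],
  [[0,0,0],0,4],
])

```text
time_s: 11.25
tcp_pos: [0.4494, -0.159, 0.3305]
eef_rot: [-180.0, 0.0, -89.8]
contact_force: [0.2, 0.8, -0.7]
gripper_width: 0.0399
gripper_force: 0.0
```

```bash
python3 - <<'E'
from h import *
st(1)
w=wrist(); cv2.imwrite('pics/w2.png',w['pixels'][0:400,100:540])
x,f=fitbin(w,'red',.4524,-.1584,range(-40,41,8),seat=.14,b=.031,h=.085); print(x,f)
plan([x[0],x[1],.158],-90+x[2],6)
E
```

```text
t 11.25 [ 0.4494 -0.159   0.3305] [-180.     0.   -89.8] F [ 0.22  0.84 -0.75] w 0.0399
[  0.45485825  -0.15763954 -11.04253896] -1.6080106875667974
from [ 0.4499 -0.1581  0.3304] -89.69
[[-0.01, -0.08, 2.87], np.float64(1.89)]
[[-0.01, -0.08, 2.87], np.float64(1.89)]
[[-0.01, -0.08, 2.87], np.float64(1.89)]
[[-0.02, -0.08, 2.87], np.float64(1.89)]
[[-0.02, -0.08, 2.87], np.float64(1.89)]
[[-0.02, -0.08, 2.87], np.float64(1.89)]
```

View pics/w2.png

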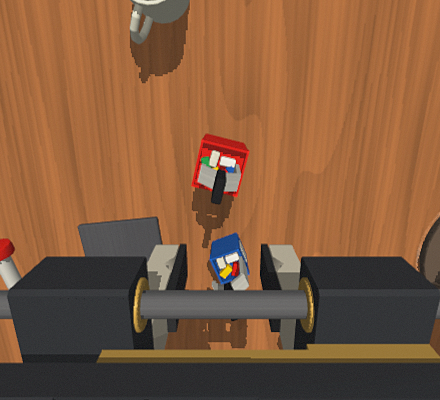

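Red bin at (220,165), tab at (218,187), about −11°, which matches the fit.

jog_arm([
  [[0,-0.1,2.9],1.9,4],
  [[0,-0.1,2.9],1.9,4],
  [[0,-0.1,2.9],1.9,4],
  [[0,-0.1,2.9],1.9,4],
  [[0,-0.1,2.9],1.9,4],
  [[0,0,2.8],1.8,4],
  [[0,0,0],0,4],
  [[0,0,0],0,0.5],
  [[0,0,0],0,0.5],
  [[0,0,0],0,0.5],
  [[0,0,0],0,0.5],
], newtons=40)

```text
time_s: 12.72
tcp_pos: [0.4549, -0.1592, 0.1582]
eef_rot: [-179.9, 0.0, -101.0]
contact_force: [-0.1, 0.1, 1.4]
gripper_width: 0.0098
gripper_force: 39.9
```

jog_arm([
  [[0,0,-2.5],0,0.5],
  [[0,0,-4.0],-3,0.5],
  [[0,0,-4.0],-4,0.5],
  [[0,0,-2.5],-4,0.5],
  [[0,0,0],-4,0.5],
  [[0,0,0],-2.3,0.5],
  [[0,0,0],0,0.5],
  [[0,0,0],0,0.5],
  [[0,0,0],0,0.5],
])

```text
time_s: 13.85
tcp_pos: [0.4543, -0.1591, 0.2874]
eef_rot: [180.0, 0.0, -83.8]
contact_force: [1.0, 0.3, -3.0]
gripper_width: 0.01
gripper_force: 39.9
```

```bash
python3 -c "
from h import *
st(8)"
```

```text
t 14.2 [ 0.4544 -0.1591  0.2876] [180.   -0.  -83.7] F [ 0.03  0.15 -3.32] w 0.0098
```

jog_arm([
  [[0,-3.5,-0.5],0,0.5],
  [[0,-3.5,-0.5],0,0.5],
  [[0,-3.5,0],0,0.5],
  [[-2.9,0,0],0,0.5],
  [[-2.9,0,0],0,0.5],
  [[-2.8,0,0],0,0.5],
  [[0,0,0],0,0.5],
  [[0,-2.4,0],0,0.5],
  [[0,-2.3,0],0,0.5],
  [[0,-2.3,0],0,0.5],
  [[0,0,0],0,0.5],
  [[0,0,0],0,0.5],
])

```text
time_s: 15.75
tcp_pos: [0.6187, -0.0551, 0.2971]
eef_rot: [179.9, -0.0, -83.8]
contact_force: [0.0, -0.4, -3.1]
gripper_width: 0.0095
gripper_force: 40.0
```

```bash
python3 -c "
from h import *
st(6); print(tilt()); plan([.6188,-.0544,.2975],-83.75,1)
p=capture('scene');c=p['pixels'][130:270,200:440]; cv2.imwrite('pics/s4.png',cv2.resize(c,None,fx=3,fy=3,interpolation=3))
"
```

```text
t 16.0 [ 0.6187 -0.0547  0.298 ] [-180.     0.   -83.7] F [-0.27 -0.25 -3.12] w 0.0097
[(np.float64(-0.16), array([82.9,  0.4])), (np.float64(-0.17), array([1. , 0.8]))]
from [ 0.6188 -0.0545  0.2978] -83.74
[[-0.01, 0.0, 0.03], np.float64(0.01)]
```

View pics/s4.png

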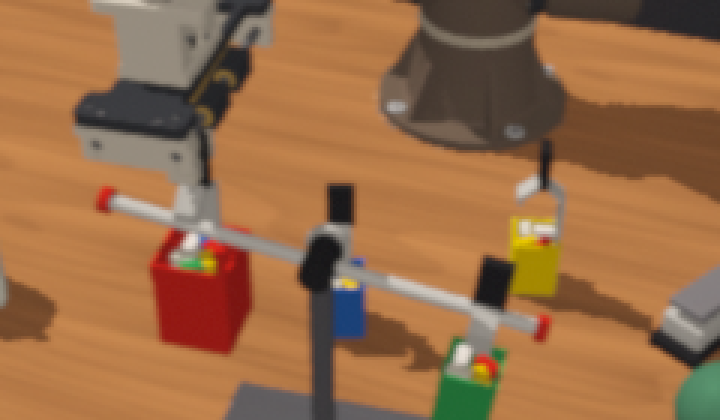

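The red hook is over the bar near (200,215) and green hangs left at tilt −0.165. Lowering red.

jog_arm([
  [[0,0,1.0],0,0.5],
  [[0,0,1.0],0,0.5],
  [[0,0,0.6],0,0.5],
  [[0,0,0.5],0,0.5],
  [[0,0,0.5],0,0.5],
  [[0,0,0.5],0,0.5],
  [[0,0,0.5],0,0.5],
  [[0,0,0.5],0,0.5],
  [[0,0,0.4],0,0.5],
  [[0,0,0],0,0.5],
  [[0,0,0],0,0.5],
])

```text
time_s: 17.58
tcp_pos: [0.6195, -0.0545, 0.243]
eef_rot: [-179.9, -0.0, -83.7]
contact_force: [3.8, 0.4, 0.0]
gripper_width: 0.01
gripper_force: 40.0
```

```bash
python3 -c "
from h import *
st(6); print(tilt())"
```

```text
t 17.82 [ 0.6195 -0.0545  0.2429] [-179.9   -0.   -83.7] F [ 4.26 -1.12  0.12] w 0.01
[(np.float64(0.06), array([99. ,  0.7])), (np.float64(0.07), array([1.1, 1.3]))]
```

jog_arm([
  [[0,0,0],0,1.4],
  [[0,0,0],0,2.5],
  [[0,0,0],0,4],
  [[0,0,0],0,4],
  [[0,0,0],0,4],
  [[0,0,-3],0,4],
  [[0,0,-4.5],0,4],
  [[0,0,-4.0],0,4],
  [[0,0,0],0,4],
])

```text
time_s: 19.1
tcp_pos: [0.6203, -0.0547, 0.3616]
eef_rot: [-179.6, -0.0, -83.7]
contact_force: [0.4, 0.2, -0.1]
gripper_width: 0.04
gripper_force: 0.0
```

```bash
python3 -c "
from h import *
st(6); print(tilt()); plan([.44,-.01,.31],-90,4)"
```

```text
t 19.35 [ 0.6185 -0.0545  0.3563] [179.9   0.  -83.7] F [ 0.26 -0.1  -0.29] w 0.0404
[(np.float64(0.07), array([99. ,  0.7])), (np.float64(0.08), array([29.3,  1.3]))]
from [ 0.6188 -0.0545  0.3567] -83.74
[[-1.59, 4.32, 1.17], np.float64(1.56)]
[[-1.48, 4.36, 1.17], np.float64(1.56)]
[[-1.36, 4.4, 1.17], np.float64(1.56)]
[[-1.23, 4.44, 1.17], np.float64(1.56)]
```

jog_arm([
  [[-1.6,4.3,0.5],1.6,4],
  [[-1.5,4.4,1.0],1.6,4],
  [[-1.4,4.4,1.5],1.6,4],
  [[-1.2,4.4,1.6],1.5,4],
  [[0,0,0],0,4],
  [[0,0,0],0,4],
])

```text
time_s: 20.25
tcp_pos: [0.4408, -0.0093, 0.3121]
eef_rot: [-179.9, 0.0, -90.0]
contact_force: [0.2, 0.1, 0.4]
gripper_width: 0.0403
gripper_force: 0.0
```

```bash
python3 - <<'E'
from h import *
st(1)
w=wrist(); cv2.imwrite('pics/w3.png',w['pixels'])
x,f=fitbin(w,'blue',.4383,-.0064,range(-40,41,8)); print(x,f)
plan([x[0],x[1],.137],-90+x[2],6); print(tilt())
E
```

```text
t 20.25 [ 0.4408 -0.0093  0.3121] [-179.9    0.   -90. ] F [0.24 0.13 0.37] w 0.0403
[ 4.39857474e-01 -4.99286819e-03  1.74601456e+01] -1.2783868087240524
from [ 0.4414 -0.0093  0.3118] -90.05
[[-0.07, 0.02, 2.91], np.float64(-2.92)]
[[-0.07, 0.02, 2.91], np.float64(-2.92)]
[[-0.07, 0.02, 2.91], np.float64(-2.92)]
[[-0.08, 0.01, 2.91], np.float64(-2.92)]
[[-0.08, 0.01, 2.91], np.float64(-2.92)]
[[-0.08, 0.01, 2.91], np.float64(-2.92)]
[(np.float64(0.07), array([1.3, 0.7])), (np.float64(0.07), array([0.7, 1.3]))]
```

View pics/w3.png

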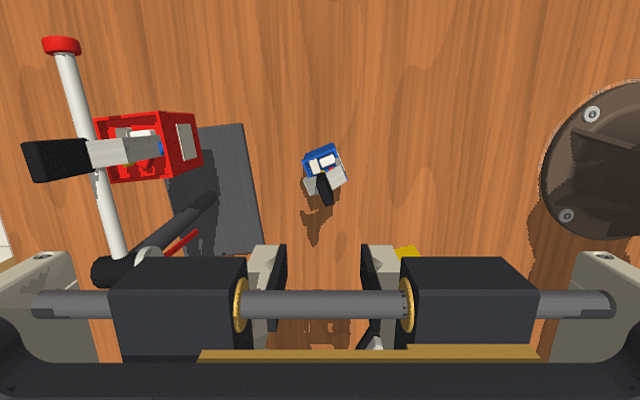

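Blue bin at (323,165) is turned about +17°. Red hangs at left. Descending on blue.

jog_arm([
  [[-0.1,0,2.9],-2.9,4],
  [[-0.1,0,2.9],-2.9,4],
  [[-0.1,0,2.9],-2.9,4],
  [[-0.1,0,2.9],-2.9,4],
  [[0,0,2.9],-2.9,4],
  [[0,0,2.9],-2.9,4],
  [[0,0,0],0,4],
  [[0,0,0],0,0.5],
  [[0,0,0],0,0.5],
  [[0,0,0],0,0.5],
  [[0,0,0],0,0.5],
], newtons=30)

```text
time_s: 21.82
tcp_pos: [0.4405, -0.0053, 0.1382]
eef_rot: [-179.9, 0.0, -72.6]
contact_force: [-0.6, 0.1, 2.7]
gripper_width: 0.0097
gripper_force: 30.0
```

jog_arm([
  [[0,0,-2.5],0,0.5],
  [[0,0,-4.0],3,0.5],
  [[0,0,-4.0],4,0.5],
  [[0,0,-3.5],4,0.5],
  [[0,0,0],0.2,0.5],
  [[0,0,0],0,0.5],
  [[0,0,0],0,0.5],
  [[0,0,0],0,0.5],
])

```text
time_s: 22.82
tcp_pos: [0.4398, -0.0056, 0.2767]
eef_rot: [179.9, -0.0, -83.8]
contact_force: [0.9, 0.2, -3.1]
gripper_width: 0.0101
gripper_force: 30.0
```

```bash
python3 - <<'E'
from h import *
st(8)
r=np.radians(6.25)
def tgt(d,th,off): return np.array([.608-np.sin(r)*d*np.cos(th),.0436+np.cos(r)*d*np.cos(th),.23+d*np.sin(th)+off])
X=tgt(.05,.075,.033+.0185); print(X)
s=get_state(); dx=X-s['tcp_pos']; print('rackx',dx@[np.cos(r),np.sin(r),0],'u',dx@[-np.sin(r),np.cos(r),0],'z',dx[2])
E
```

```text
t 23.18 [ 0.4402 -0.0054  0.2775] [180.   -0.  -83.8] F [ 0.25  0.12 -2.31] w 0.0099
[0.60257196 0.09316309 0.28524649]
rackx 0.1721358776460843 u 0.08031902608397737 z 0.007702418920209342
```

jog_arm([
  [[-2.5,0,-0.8],0,0.5],
  [[-2.5,0,0],0,0.5],
  [[-2.5,0,0],0,0.5],
  [[0,-3.4,0],0,0.5],
  [[0,-3.4,0],0,0.5],
  [[0,-3.4,0],0,0.5],
  [[0,0,0],0,0.5],
  [[0,-2.4,0],0,0.5],
  [[0,-2.4,0],0,0.5],
  [[0,-2.2,0],0,0.5],
  [[0,0,0],0,0.5],
  [[0,0,0],0,0.5],
])

```text
time_s: 24.72
tcp_pos: [0.6024, 0.0875, 0.2854]
eef_rot: [180.0, -0.0, -83.8]
contact_force: [-0.6, 0.7, -2.0]
gripper_width: 0.0098
gripper_force: 30.0
```

```bash
python3 -c "
from h import *
st(4); print(tilt()); plan([.6031,.0882,.285],-83.75,1)
p=capture('scene');c=p['pixels'][130:270,200:440]; cv2.imwrite('pics/s5.png',cv2.resize(c,None,fx=3,fy=3,interpolation=3))
"
```

```text
t 24.88 [0.6026 0.0876 0.286 ] [-180.     0.   -83.8] F [-0.29  0.26 -2.23] w 0.0098
[(np.float64(0.07), array([0.8, 0.7])), (np.float64(0.07), array([0.7, 1.3]))]
from [0.6028 0.0876 0.286 ] -83.83
[[-0.06, -0.03, 0.1], np.float64(-0.08)]
```

View pics/s5.png

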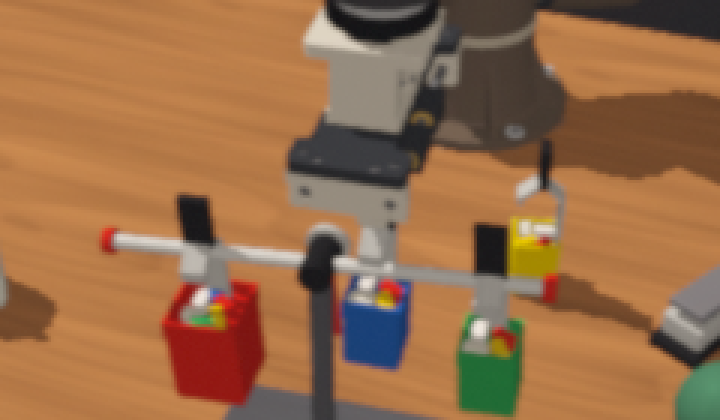

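Blue's hook is over the bar between the hub and green, at (380,255). Lowering.

jog_arm([
  [[0,0,1.0],0,0.5],
  [[0,0,1.0],0,0.5],
  [[0,0,0.6],0,0.5],
  [[0,0,0.4],0,0.5],
  [[0,0,0.4],0,0.5],
  [[0,0,0.3],0,0.5],
  [[0,0,0.1],0,0.5],
  [[0,0,0],0,0.5],
  [[0,0,0],0,0.5],
])

```text
time_s: 26.2
tcp_pos: [0.6039, 0.0878, 0.2482]
eef_rot: [-179.9, 0.0, -83.8]
contact_force: [2.3, 0.5, 1.6]
gripper_width: 0.0099
gripper_force: 30.0
```

```bash
python3 -c "
from h import *
st(6); print(tilt())"
```

```text
t 26.45 [0.6038 0.0878 0.248 ] [-179.9    0.   -83.8] F [4.01 1.05 2.32] w 0.01
[(np.float64(-0.02), array([3.3, 0.6])), (np.float64(-0.03), array([0.5, 0.9]))]
```

jog_arm([
  [[0,0,-0.1],0,0.5],
  [[0,0,0],0,1.4],
  [[0,0,0],0,2.5],
  [[0,0,0],0,4],
  [[0,0,0],0,4],
  [[0,0,0],0,4],
  [[0,0,-3],0,4],
  [[0,0,-4.5],0,4],
  [[0,0,-4.0],0,4],
  [[0,0,0],0,4],
  [[0,0,0],0,4],
])

```text
time_s: 27.98
tcp_pos: [0.6028, 0.0877, 0.3631]
eef_rot: [180.0, 0.0, -83.8]
contact_force: [-0.1, -0.3, -1.2]
gripper_width: 0.0401
gripper_force: 0.0
```

```bash
python3 -c "
from h import *
st(6); print(tilt())
t,s=capture('top'),capture('scene')
K=[[c for a,c in knobs(p)] for p in (t,s)]
r=np.radians(6.25);u=np.array([-np.sin(r),np.cos(r),0]);P=np.array([.608,.0436,.23])
z=[]
for sg in (1,-1):
    X=P+sg*.175*u; c=[min(k,key=lambda q:np.linalg.norm(q-proj(p,X))) for p,k in zip((t,s),K)]
    x,e=tri(t,c[0],s,c[1]); print(np.round(x,4),e,np.round(c,1)); z.append(x[2])
    # scene-only: th slope
print('tilt',(z[0]-z[1])/.35)
"
```

```text
t 28.23 [0.6029 0.0875 0.3626] [179.9  -0.  -83.8] F [ 0.03 -0.15 -0.4 ] w 0.0397
[(np.float64(0.01), array([0.6, 0.7])), (np.float64(0.0), array([0.6, 1. ]))]
[0.5887 0.2188 0.2319] 0.0006600918304493556 [[228.9 148.9]
 [383.2 229.6]]
[ 0.6278 -0.1324  0.2279] 0.0007367543094316317 [[389.3 135.8]
 [234.7 206.1]]
tilt 0.011310522088928847
```

jog_arm([
  [[0,2,-3],0,4],
  [[0,4,-2],0,4],
  [[0,4,0],0,4],
  [[0,2,0],0,4],
  [[0,0,0],0,4],
  [[0,0,0],0,4],
])

```text
time_s: 29.22
tcp_pos: [0.4843, 0.0749, 0.4133]
eef_rot: [180.0, -0.0, -83.8]
contact_force: [0.5, 0.3, 0.1]
gripper_width: 0.0401
gripper_force: 0.0
```

```bash
python3 -c "
from h import *
print(tilt())
p=capture('scene');c=p['pixels'][150:330,160:470]; cv2.imwrite('pics/s6.png',cv2.resize(c,None,fx=2.5,fy=2.5,interpolation=3))
"
```

```text
[(np.float64(0.01), array([99. ,  0.7])), (np.float64(0.01), array([0.8, 1.1]))]
```

View pics/s6.png

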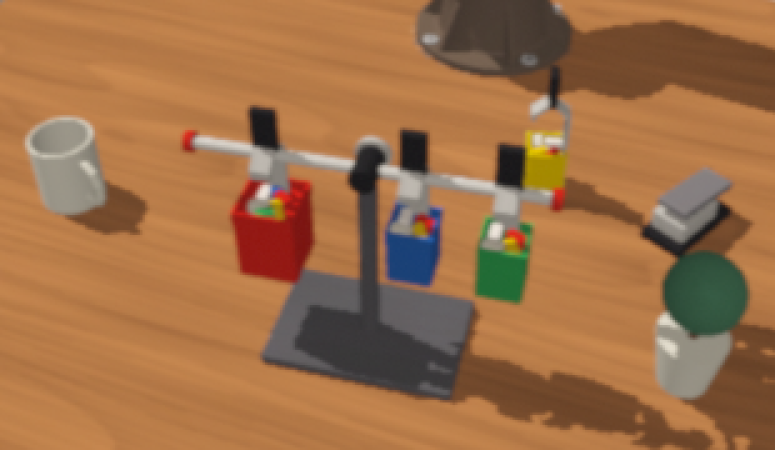

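All three bins hang free: red at (275,200), blue at (413,215) and green at (507,230). The bar is level to about 0.01 rad and everything else is where it was, so I'm handing in.

```bash
python3 -c "
from h import *
print(close_job())"
```

```text
the job is handed in; nothing more can be done
None
```

I hung green on the left arm, red on the right, then blue on the left, and handed the job in after about 29 s; all three hang free, the bar measures level to about 0.01 rad, and nothing else on the desk looked disturbed.

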